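# Nest the enamel pans with their handles fanned

## Robot

A 6-joint arm with a two-finger parallel gripper is mounted at the origin on the work surface. World frame = base frame: x ahead of the robot, y to its left, z up, the work surface at z = 0. Lengths are in m, angles in rad, forces in N, time in s.
With the tool pointing down it reaches from about 0.225 to 0.875 m from the base axis. Payload 3.4 kg.
Tool frame: the origin (TCP) lies midway between the tips of the shut fingers; the grasp point (between the pads) lies 19 mm behind it (manip.grip_point_offset is the distance from the TCP to the grasp point, in m); z points along the fingers, y is the line along which they close (so a half turn about z gives the same grasp; the last joint's range is limited). The gripper opens to 85 mm and grips with 20 to 120 N. Pads are 22 mm wide; open, the fingers measure 114 mm over their backs; the gripper's body (76 mm by 85 mm) begins 54 mm behind the grasp point. The pads swing forward as they close: fully open they stand 13 mm farther back than shut.
Start: joints at [1.017, 0.276, 1.505, -0, 1.361, -0.121], TCP at [0.241, 0.522, 0.231] pointing down, gripper open.
Joint ranges: [-2.89, 2.89], [-0.75, 2.08], [0.22, 2.7], [-1.18, 4.32], [0.11, 2.71], [-2.7, 2.7]. Speed limits (rad/s): [2.57, 2.57, 3.14, 3.14, 3.14, 3.14].

## Interface

Orientations are given as a unit quaternion [w, x, y, z].
In Python, from rig import manip gives the robot as it stands.
- The arm moves only by the shell command python3 -m handwheel 'ROWS' [FORCE]. ROWS is JSON, a list of rows, each an object with "translation": the shift along the tool's x, y, z in m, a list of three; "angular": the turn, a rotation vector about the tool's x, y, z in degrees, a list of three; "hand": the closure, from 0 (fully open) to 1 (shut). A call has 1 to 10 rows; each row shifts and turns the commanded pose from where the row before left it, along the tool's axes as they then stand; what a row does not reach is not made up. A row lasts 1/12 s, in which the tool goes at most 41.7 mm and 7.16 degrees, less where a joint would pass 70% of its speed; a pose out of reach is approached as far as the arm can. A call with a gripper value outside its range is refused whole. The fingers move at their own pace and stop on an object; FORCE is the grip in N (left out, the last holds). Time passes only in rows, so rows that do not move let the fingers close. It gives the time, the measured TCP pose, the force, the opening and the grip force at its end, in the units of the state.
- manip.get_state(): the state, without advancing time (a new reading comes with each control period).
- manip.get_image(name): name is "scene" or "top" or "wrist"; returns the picture (480x640x3 uint8, red, green, blue); there is no depth.
- manip.camera_info(name): a dict with "camera_matrix" (3x3 intrinsics, pixels), "k1" (the pictures are not rectified: a ray, as slopes to the right and down, at radius r is drawn at 1 + k1 r^2 times it, then the intrinsics apply), "eye" and "orientation" of the camera in the world; the wrist camera has in their place "tool_from_camera" (4x4, takes a point from camera to tool coordinates, whose origin is the TCP and whose axes are the flange's). Camera axes: x right, y down, z forward; pixel columns grow to the right and rows downward; lengths in m; the calibration is good to about 2 mm. A picture is of the moment at which its call begins: read the wrist's pose just before it. camera_info takes no time and is no camera call.
- manip.sign_off(): hands the job in; it is judged then, once.
The state is a dict: "clock": time; "qpos": joint angles; "qd": joint speeds; "effort": joint torques, N m; "position": TCP position; "ee_rot": TCP orientation; "contact_force": force on the tool from outside, world axes, zero at the start; "moment": the same for the moment, N m; "width": finger opening in m; "gripper_force": force on a finger pad.
Only numpy, scipy, OpenCV 4.12 (cv2) and the standard library are available. Lean on these libraries where they do the work, as an engineer would, in place of code of your own. Each camera call takes 0.05 s, during which the arm holds its last target. There are 200 camera calls.

## Task

Put the three enamel pans away as one nest on the counter: the blue pan fully home inside the white one and the yellow pan fully home inside the blue one, each handle lying in the notch in the steel collar of the pan around it and pressed down past the two sprung beads there until it clicks in, so that the handles fan out and the nest stands level. Find each notch by touch or sight, because the collars have been left turned a little either way; set the pans in rather than dropping them, and do not disturb the orange bowl, the light-blue box or the tongs.

Things in the scene. Friction and masses are not known exactly. Their poses are not given: they have to be found in the camera images.
- big_mid (a point): White enamel pan, the largest: 160 mm outer diameter, wall 3 mm, rim 60 mm high, floor 4 mm thick, about 0.6 kg, loose, open upwards. This point is on its axis, 35 mm above its underside. x axis points out along its handle, z up.
- big_grip (a point): Centre of the white pan's grip, 118 mm from its axis along +x, 46 mm above its underside. On all three pans a flat steel stem 14 mm wide and 5 mm thick leaves the wall along +x and carries a black square grip 16 x 16 mm reaching from 95 to 167 mm from the axis. Stem and grip have the same underside level (38 mm high on the white pan).
- big_stem (a point): Underside of the white pan's stem, 80 mm from its axis along +x. The pan's top 16 mm is a steel collar, stiff to turn, with one notch open upwards, 20 mm wide (19 at its inner edges), 22 to 58 degrees counter-clockwise (from above) from its own handle: where exactly is not measured. Blue pan home: middle_stem lies in that notch 46 mm above the white pan's underside (14 below its rim).
- big_bead_l (a joint): Brass bead, 8 mm in diameter, in the left side of the white pan's notch, facing its twin across a gap of 10 mm, centre 6 mm below the rim. Value: m pushed aside, 0 free, 0.0045 at most, sprung. A stem lowered into the notch meets the beads 11 mm above home and needs about 10 N to snap under them: more than the pan's weight. A stem beside the notch stops on the rim 14 mm above home.
- middle_mid (a point): Blue enamel pan: 144 mm outer diameter, wall 3 mm, rim 73 mm high, floor 4 mm thick, about 0.34 kg, loose. Point on its axis, 35 mm above its underside; x axis out along its handle, z up. When home it stands on the white pan's floor (4 mm above the counter) with 5 mm of play all round.
- middle_grip (a point): Centre of the blue pan's grip, 118 mm from its axis along +x, 50 mm above its underside (8 mm above the stem's underside). Same axes as middle_mid.
- middle_stem (a point): Underside of the blue pan's stem, 80 mm from its axis along +x, 42 mm above its underside. Axes as middle_mid. The blue pan has the same kind of collar, notch (22 to 58 degrees counter-clockwise from its own handle) and beads. Yellow pan home: small_stem lies in that notch, 59 mm above the blue pan's underside (14 below its rim).
- middle_bead_l (a joint): Bead in the left side of the blue pan's notch; bead, twin, spring and heights above home as in the white pan. Value: m pushed aside.
- small_mid (a point): Yellow enamel pan (128 mm outer diameter, wall 3 mm, plain rim 72 mm high, about 0.22 kg, loose). Point on its axis, 35 mm above its underside; x axis out along its handle, z up. When home it stands on the blue pan's floor with 5 mm of play all round.
- small_grip (a point): Centre of the yellow pan's grip, 118 mm from its axis along +x, 63 mm above its underside. Same axes as small_mid.
- small_stem (a point): Underside of the yellow pan's stem, 80 mm from its axis along +x, 55 mm above its underside. Same axes as small_mid.
- bowl: Orange bowl, 124 mm across and 55 mm high, loose; origin at the centre of its underside. Leave alone.
- bluebox: Closed light-blue plastic box, 116 x 166 x 65 mm, loose; origin at the centre of its underside. Leave alone.
- tongs: Steel kitchen tongs, about 240 mm long along x, lying flat, 20 mm high, loose; origin under their middle. Leave alone.

How it is judged:
At the end, for the whole second after the job is handed in: White pan level on the counter, blue home in it, yellow home in the blue: each stem within 3 mm of full depth in its notch (under the beads), each pan within 3 mm of full depth and 10 mm of the outer pan's axis, neighbouring handles at least 14 degrees apart, all level within 3 degrees, at rest (z of middle_stem in the frame of big_mid below 0.014 m and z of middle_mid in the frame of big_mid below 0.007 m and horizontal distance between middle_mid and big_mid below 0.01 m and angle between the x axis of middle_mid and the x axis of big_mid, either way round above 0.25 rad and z of small_stem in the frame of middle_mid below 0.027 m and z of small_mid in the frame of middle_mid below 0.007 m and horizontal distance between small_mid and middle_mid below 0.01 m and angle between the x axis of small_mid and the x axis of middle_mid, either way round above 0.25 rad and height (world z) of big_mid below 0.04 m and angle between big_mid's own z axis and vertical below 0.05 rad and angle between middle_mid's own z axis and vertical below 0.06 rad and angle between small_mid's own z axis and vertical below 0.07 rad and linear speed of each of big, middle, small below 0.02 m/s); the robot touches nothing.
It fails at once if the orange bowl is moved more than 25 mm (distance of bowl from where it was at the start of the episode above 0.025 m).
It fails at once if the light-blue box is moved more than 25 mm (distance of bluebox from where it was at the start of the episode above 0.025 m).
It fails at once if the tongs are moved more than 25 mm (distance of tongs from where it was at the start of the episode above 0.025 m).
It fails at once if the blue pan is dropped (falls faster than 0.6 m/s out of the fingers) (linear speed of middle above 0.6 m/s and contact force between the fingers and middle below 0.1 N).
It fails at once if the yellow pan is dropped (falls faster than 0.6 m/s out of the fingers) (linear speed of small above 0.6 m/s and contact force between the fingers and small below 0.1 N).
It also fails if it takes over 72 s, if anything falls off the work surface, if the arm or the gripper's body presses on something with over 40 N, if the wrist force passes 120 N, or if a joint passes its speed limit or range.

## Working session

There is one attempt and no reset: what is moved stays moved. The work goes in short steps, Python scripts to look and compute and a shell command to move; the robot and the scene stay as the last step left them, time stands still between calls to the robot, and variables do not carry over. Pictures are saved under pics/ and viewed, at most 12 in all, crops included, and the job is handed in when it is done.

```bash
ls; mkdir -p pics
python3 - <<'E'
from rig import manip
import cv2,numpy as np
print(manip.get_state())
for n in("top","scene"):
    im=manip.get_image(n);cv2.imwrite(f"pics/{n}0.png",im[:,:,::-1]);print(n,manip.camera_info(n))
print(manip.camera_info("wrist"))
E
```

```text
pics
{'clock': 0.0, 'qpos': array([ 1.01695658e+00,  2.76571394e-01,  1.50615910e+00, -2.45796805e-06,
        1.36071077e+00, -1.21007242e-01]), 'qd': array([-0.00124565,  0.00145007, -0.00014553, -0.00084662,  0.0008437 ,
       -0.00188024]), 'effort': array([ 8.63032401e-04, -4.16776657e+01, -2.45801854e+01, -1.56099209e-04,
        1.11146359e-02, -1.64883693e-05]), 'position': array([0.24089924, 0.52150027, 0.23044284]), 'ee_rot': array([-3.04864879e-04,  2.14730516e-01,  9.76672899e-01, -8.72585469e-04]), 'contact_force': array([-0.21605494, -0.51418303, -0.37515159]), 'moment': array([ 0.03832827,  0.01538122, -0.00442887]), 'gripper_force': 0.0, 'width': 0.08569322780898947}
top {'camera_matrix': array([[590.20956985,   0.        , 328.66920183],
       [  0.        , 590.20956985, 240.97755661],
       [  0.        ,   0.        ,   1.        ]]), 'k1': 0.02946631896647658, 'eye': array([0.47805797, 0.0279432 , 1.40158909]), 'orientation': array([ 0.04159572, -0.69674476,  0.71543   , -0.03124835])}
scene {'camera_matrix': array([[481.29281257,   0.        , 329.20940914],
       [  0.        , 481.29281257, 244.67134799],
       [  0.        ,   0.        ,   1.        ]]), 'k1': -0.07902604602929919, 'eye': array([1.23593288, 0.28731811, 0.76841039]), 'orientation': array([-0.20272494,  0.51866851,  0.77273863, -0.30456624])}
{'camera_matrix': array([[348.57534353,   0.        , 321.86140382],
       [  0.        , 348.57534353, 232.88249617],
       [  0.        ,   0.        ,   1.        ]]), 'k1': 0.00810576725058481, 'tool_from_camera': array([[ 1.55083099e-03, -9.63092521e-01, -2.69166102e-01,
         6.87322712e-02],
       [ 9.99998723e-01,  1.59748454e-03,  4.57100604e-05,
        -1.37767154e-04],
       [ 3.85965669e-04, -2.69165829e-01,  9.63093769e-01,
        -1.42678027e-01],
       [ 0.00000000e+00,  0.00000000e+00,  0.00000000e+00,
         1.00000000e+00]])}
```

View pics/top0.png

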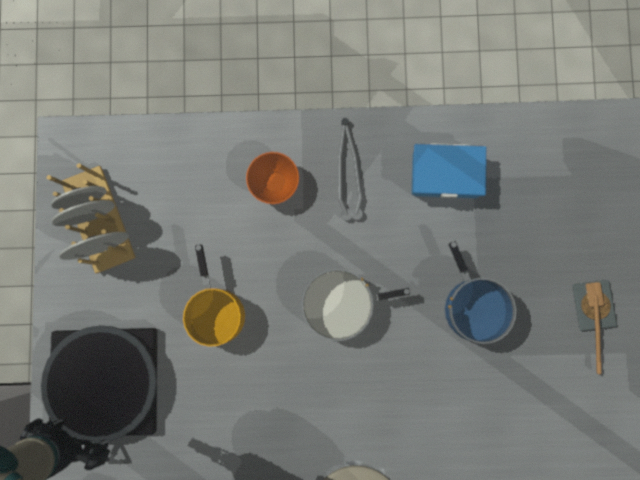

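View pics/scene0.png

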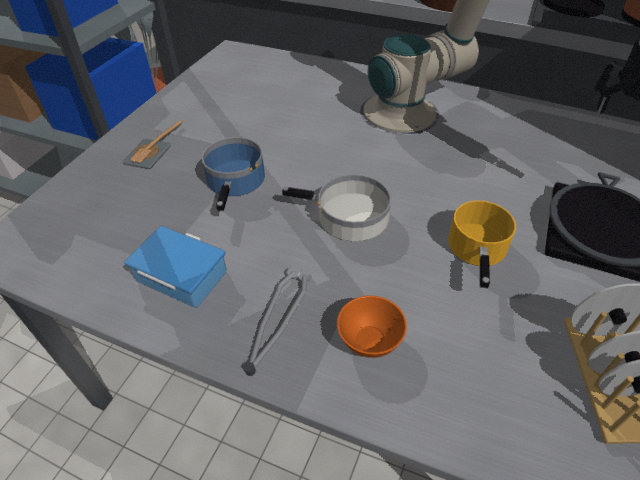

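Top: yellow pan around (213,317) with its handle up to (199,245). White pan (340,307), handle right to (408,292). Blue pan (480,311), handle up-left to (455,243). Bowl, tongs and box are farther ahead. I'll zoom in and build a ray-casting helper.

```bash
cat > h.py <<'E'
from rig import manip
import cv2,numpy as np
from scipy.spatial.transform import Rotation as R
def rot(q): return R.from_quat([q[1],q[2],q[3],q[0]]).as_matrix()
def cam(n):
    c=manip.camera_info(n)
    if n=="wrist":
        s=manip.get_state();T=np.eye(4);T[:3,:3]=rot(s["ee_rot"]);T[:3,3]=s["position"]
        T=T@c["tool_from_camera"];return c["camera_matrix"],c["k1"],T[:3,3],T[:3,:3]
    return c["camera_matrix"],c["k1"],np.array(c["eye"]),rot(c["orientation"])
def cast(C,uv,z):
    K,k,e,M=C;p=cv2.undistortPoints(np.float64(uv).reshape(-1,1,2),K,np.array([k,0,0,0.])).reshape(-1,2)
    d=np.c_[p,np.ones(len(p))]@M.T
    return e+d*((z-e[2])/d[:,2])[:,None]
def proj(C,P):
    K,k,e,M=C
    return cv2.projectPoints(np.float64(P).reshape(-1,1,3),cv2.Rodrigues(M.T)[0],-M.T@e,K,np.array([k,0,0,0.]))[0].reshape(-1,2)
def circ(P):
    A=np.c_[2*P[:,:2],np.ones(len(P))];s=np.linalg.lstsq(A,(P[:,:2]**2).sum(1),rcond=None)[0]
    return s[:2],np.sqrt(s[2]+s[:2]@s[:2])
def save(n,im): cv2.imwrite(f"pics/{n}.png",im[:,:,::-1])
E
python3 - <<'E'
import cv2
from h import *
im=cv2.imread("pics/top0.png")[228:358,170:530]
cv2.imwrite("pics/topz.png",cv2.resize(im,None,fx=2.2,fy=2.2,interpolation=cv2.INTER_CUBIC))
C=cam("top")
# black grips
g=cv2.imread("pics/top0.png").max(2)
for n,(x0,y0,x1,y1),z in(("yellow",(190,238,212,280),.071),("white",(375,282,415,305),.054),("blue",(445,236,470,275),.058)):
    m=np.argwhere(g[y0:y1,x0:x1]<55)[:,::-1]+[x0,y0];W=cast(C,m,z)
    c=W.mean(0);u,s,v=np.linalg.svd(W[:,:2]-c[:2],full_matrices=False);t=(W[:,:2]-c[:2])@v[0]
    print(n,len(m),c.round(4),"dir",np.degrees(np.arctan2(v[0][1],v[0][0])).round(1),"len",np.ptp(t).round(3))
for n,uv,z in(("yellow",(213,317),.07),("white",(339,306),.06),("blue",(481,311),.07)):print(n,cast(C,uv,z).round(4))
E
```

```text
yellow 139 [0.5752 0.3336 0.071 ] dir -170.8 len 0.06
white 111 [ 0.4927 -0.0929  0.054 ] dir 100.1 len 0.055
blue 165 [ 0.5673 -0.2491  0.058 ] dir -158.1 len 0.057
yellow [[0.4518 0.3093 0.07  ]]
white [[0.4689 0.0263 0.06  ]]
blue [[ 0.4501 -0.2894  0.07  ]]
```

View pics/topz.png

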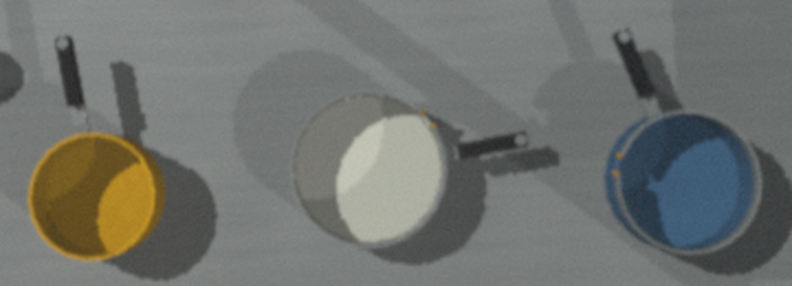

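The zoom shows brass beads in both notches: white at crop (423,113) and (432,125), blue at (618,155) and (615,173). I'll measure those while moving towards the blue handle.

```bash
cat >> h.py <<'E'
def beads(im,C,z,near,r=.06):
    hsv=cv2.cvtColor(im,cv2.COLOR_RGB2HSV);m=cv2.inRange(hsv,(8,110,90),(28,255,255))
    n,l,s,c=cv2.connectedComponentsWithStats(m);out=[]
    for i in range(1,n):
        w=cast(C,c[i],z)[0]
        if abs(np.hypot(*(w[:2]-near))-.075)<r and s[i,4]<900: out.append((*w[:2].round(4),int(s[i,4]),*c[i].round(1)))
    return out
def ang(v): return np.degrees(np.arctan2(v[1],v[0])).round(1)
def go(xyz,yaw):
    s=manip.get_state();M=rot(s["ee_rot"]);y=ang(M[:,0]);d=(yaw-y+180)%360-180
    print("pos",s["position"].round(4),"yaw",y,"rotz",round(-d,1),"q6",np.degrees(s["qpos"][5]).round(),"t",s["clock"])
    a=np.radians(yaw);B=np.array([[np.cos(a),np.sin(a),0],[np.sin(a),-np.cos(a),0],[0,0,-1]])
    print("shift after turn",(B.T@(np.array(xyz)-s["position"])).round(4))
E
python3 - <<'E'
from h import *
C=cam("top");im=cv2.imread("pics/top0.png")[:,:,::-1].copy()
for n,a,z in(("w",(.469,.026),.054),("b",(.450,-.289),.067)): print(n,beads(im,C,z,a,.025))
E
T='{"translation":[0,0,0],"angular":[0,0,7],"hand":0}';
python3 -m handwheel '[{"translation":[0,0,0],"angular":[0,0,7],"hand":0},{"translation":[0,0,0],"angular":[0,0,7],"hand":0},{"translation":[0,0,0],"angular":[0,0,7],"hand":0},{"translation":[0,0,0],"angular":[0,0,7],"hand":0},{"translation":[0,0,0],"angular":[0,0,7],"hand":0},{"translation":[0,0,0],"angular":[0,0,7],"hand":0},{"translation":[0,0,0],"angular":[0,0,7],"hand":0},{"translation":[0,0,0],"angular":[0,0,7],"hand":0},{"translation":[0,0,0],"angular":[0,0,7],"hand":0},{"translation":[0,0,0],"angular":[0,0,7],"hand":0}]' 100
python3 -m handwheel '[{"translation":[0,0,0],"angular":[0,0,7],"hand":0},{"translation":[0,0,0],"angular":[0,0,7],"hand":0},{"translation":[0,0,0],"angular":[0,0,7],"hand":0},{"translation":[0,0,0],"angular":[0,0,7],"hand":0},{"translation":[0,0,0],"angular":[0,0,7],"hand":0},{"translation":[0,0,0],"angular":[0,0,7],"hand":0},{"translation":[0,0,0],"angular":[0,0,7],"hand":0},{"translation":[0,0,0],"angular":[0,0,7],"hand":0},{"translation":[0,0,0],"angular":[0,0,7],"hand":0}]'
python3 -m handwheel '[{"translation":[0,0.04,0],"angular":[0,0,0],"hand":0},{"translation":[0,0.04,0],"angular":[0,0,0],"hand":0},{"translation":[0,0.04,0],"angular":[0,0,0],"hand":0},{"translation":[0,0.04,0],"angular":[0,0,0],"hand":0},{"translation":[0,0.04,0],"angular":[0,0,0],"hand":0},{"translation":[0,0.04,0],"angular":[0,0,0],"hand":0},{"translation":[0,0.04,0],"angular":[0,0,0],"hand":0},{"translation":[0,0.04,0],"angular":[0,0,0],"hand":0},{"translation":[0,0.04,0],"angular":[0,0,0],"hand":0},{"translation":[0,0.04,0],"angular":[0,0,0],"hand":0}]'
python3 -m handwheel '[{"translation":[0,0.04,0],"angular":[0,0,0],"hand":0},{"translation":[0,0.04,0],"angular":[0,0,0],"hand":0},{"translation":[0,0.04,0],"angular":[0,0,0],"hand":0},{"translation":[0,0,0],"angular":[0,0,0],"hand":0}]'
python3 - <<'E'
from h import *
C=cam("wrist");im=manip.get_image("wrist");save("w1",im);np.savez("w1",*C,allow_pickle=True)
print(beads(im,C,.054,(.469,.026),.025)); go((.567,-.249,.2),22)
E
```

```text
w []
b [(np.float64(0.4805), np.float64(-0.225), 1, np.float64(451.0), np.float64(298.0)), (np.float64(0.4628), np.float64(-0.2197), 1, np.float64(449.0), np.float64(306.0))]
clock: 0.93
position: [0.241, 0.5217, 0.2308]
ee_rot: [0.0, 0.738, 0.675, -0.001]
contact_force: [-0.3, -0.9, -0.4]
width: 0.0852
gripper_force: 0.0
clock: 1.68
position: [0.241, 0.5217, 0.2308]
ee_rot: [0.0, 0.982, 0.19, -0.0]
contact_force: [-0.2, -0.5, 0.5]
width: 0.0854
gripper_force: 0.0
clock: 2.52
position: [0.3923, 0.1498, 0.2312]
ee_rot: [-0.0, 0.981, 0.193, -0.0]
contact_force: [1.7, 0.7, -0.1]
width: 0.0856
gripper_force: 0.0
clock: 2.85
position: [0.4406, 0.0341, 0.2311]
ee_rot: [0.002, 0.982, 0.189, 0.001]
contact_force: [0.5, -0.5, -0.2]
width: 0.0854
gripper_force: 0.0
[(np.float64(0.5277), np.float64(-0.0279), 35, np.float64(421.9), np.float64(146.9)), (np.float64(0.5145), np.float64(-0.0381), 44, np.float64(425.5), np.float64(165.2))]
pos [0.4389 0.0373 0.2309] yaw 21.8 rotz -0.2 q6 64.0 t 2.9
shift after turn [0.0116 0.3135 0.0309]
```

View pics/w1.png

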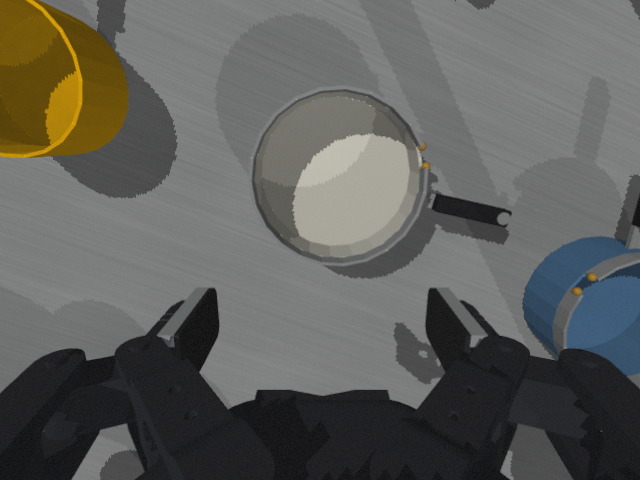

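White pan: rim circle centred near (340,177), beads at (422,147) and (425,165), grip (433–510, 200–220). Blue beads are at (578,291) and (592,277).

```bash
python3 - <<'E'
from h import *
Z=np.load("w1.npz",allow_pickle=True);C=tuple(Z[f"arr_{i}"] for i in range(4));C=(C[0],float(C[1]),C[2],C[3])
P=cast(C,[(253,178),(342,89),(335,265),(281,114),(283,243),(395,246),(397,110)],.06);c,r=circ(P);print("white",c.round(4),r.round(4))
b=cast(C,[(421.9,146.9),(425.5,165.2)],.054)[:,:2];print("gap",np.hypot(*(b[0]-b[1])).round(4),"R",np.hypot(*(b.mean(0)-c)).round(4),"notch",ang(b.mean(0)-c))
g=cast(C,[(435,202),(505,219)],.054)[:,:2];print("handle",ang(g.mean(0)-c),ang(g[1]-g[0]),np.hypot(*(g-c).T))
b=cast(C,[(578,291),(592,277)],.067)[:,:2];print("blue beads",b.round(4),np.hypot(*(b[0]-b[1])))
E
python3 -m handwheel '[{"translation":[0.0015,0.04,0],"angular":[0,0,0],"hand":0},{"translation":[0.0015,0.04,0],"angular":[0,0,0],"hand":0},{"translation":[0.0015,0.04,0],"angular":[0,0,0],"hand":0},{"translation":[0.0015,0.04,0],"angular":[0,0,0],"hand":0},{"translation":[0.0015,0.04,0],"angular":[0,0,0],"hand":0},{"translation":[0.0015,0.04,0],"angular":[0,0,0],"hand":0},{"translation":[0.0015,0.04,0],"angular":[0,0,0],"hand":0},{"translation":[0.0015,0.034,0],"angular":[0,0,0],"hand":0},{"translation":[0,0,0],"angular":[0,0,0],"hand":0},{"translation":[0,0,0],"angular":[0,0,0],"hand":0}]'
python3 - <<'E'
from h import *
C=cam("wrist");im=manip.get_image("wrist");save("w2",im);np.savez("w2",*C,allow_pickle=True)
print(beads(im,C,.067,(.45,-.289),.03)); go((.567,-.249,.031),22)
E
```

```text
white [0.4716 0.0273] 0.0784
gap 0.0167 R 0.078 notch -50.6
handle -80.4 -81.7 [0.09009457 0.15942533]
blue beads [[ 0.4616 -0.2228]
 [ 0.4788 -0.227 ]] 0.01776435171481172
clock: 3.73
position: [0.5678, -0.2455, 0.23]
ee_rot: [-0.001, 0.981, 0.192, -0.001]
contact_force: [-0.9, -0.4, -0.4]
width: 0.0854
gripper_force: 0.0
[(np.float64(0.4786), np.float64(-0.2254), 31, np.float64(267.6), np.float64(290.4)), (np.float64(0.461), np.float64(-0.2212), 43, np.float64(257.3), np.float64(304.3))]
pos [ 0.5672 -0.2442  0.2303] yaw 22.2 rotz 0.2 q6 38.0 t 3.7833
shift after turn [-0.002   0.0044  0.1993]
```

View pics/w2.png

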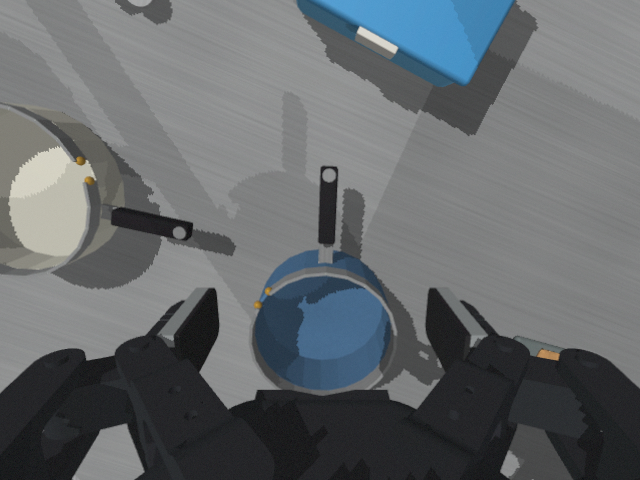

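Blue handle runs vertically, grip from (328,167) to (326,245). Blue rim is centred near (324,330), beads at (267,290) and (257,304). White beads are at (81,160) and (90,181).

Run:
```python
from h import *
Z=np.load("w2.npz",allow_pickle=True);C=tuple(Z[f"arr_{i}"] for i in range(4));C=(C[0],float(C[1]),C[2],C[3])
P=cast(C,[(251,340),(396,335),(324,267),(276,283),(372,283),(383,372),(262,372)],.073);c,r=circ(P);print("blue",c.round(4),r.round(4))
b=cast(C,[(267.6,290.4),(257.3,304.3)],.067)[:,:2];print("R",np.hypot(*(b.mean(0)-c)).round(4),"notch",ang(b.mean(0)-c))
g=cast(C,[(328.5,167),(326.5,245)],.058)[:,:2];print("handle",ang(g.mean(0)-c),ang(g[0]-g[1]),np.hypot(*(g-c).T),"grip c",g.mean(0),)
b=cast(C,[(81,160),(90,181)],.054)[:,:2];w=np.array([.4716,.0273]);print("white",b.round(4),np.hypot(*(b.mean(0)-w)).round(4),ang(b.mean(0)-w))
a=np.radians(ang(g[0]-g[1]));u=np.array([np.cos(a),np.sin(a)]);t=g[1]+u*.022
go((*t,.031),np.degrees(a))
```

```text
blue [ 0.4558 -0.292 ] 0.0719
R 0.0701 notch 78.5
handle 20.5 21.0 [0.16174781 0.08893248] grip c [ 0.57324714 -0.24819857]
white [[ 0.5286 -0.0281]
 [ 0.513  -0.0395]] 0.0785 -51.2
pos [ 0.5672 -0.2442  0.2303] yaw 22.2 rotz 1.2 q6 38.0 t 3.7833
shift after turn [-0.0102  0.006   0.1993]
```

```bash
python3 -m handwheel '[{"translation":[-0.01,0.006,0],"angular":[0,0,1.2],"hand":0},{"translation":[0,0,0.04],"angular":[0,0,0],"hand":0},{"translation":[0,0,0.04],"angular":[0,0,0],"hand":0},{"translation":[0,0,0.04],"angular":[0,0,0],"hand":0},{"translation":[0,0,0.035],"angular":[0,0,0],"hand":0},{"translation":[0,0,0.025],"angular":[0,0,0],"hand":0},{"translation":[0,0,0.019],"angular":[0,0,0],"hand":0},{"translation":[0,0,0],"angular":[0,0,0],"hand":0.5},{"translation":[0,0,0],"angular":[0,0,0],"hand":1},{"translation":[0,0,0],"angular":[0,0,0],"hand":1}]' 110
python3 -m handwheel '[{"translation":[0,0,0],"angular":[0,0,0],"hand":1},{"translation":[0,0,0],"angular":[0,0,0],"hand":1},{"translation":[0,0,0],"angular":[0,0,0],"hand":1},{"translation":[0,0,0],"angular":[0,0,0],"hand":1},{"translation":[0,0,0],"angular":[0,0,0],"hand":1},{"translation":[0,0,0],"angular":[0,0,0],"hand":1}]' 110
python3 -c "
from h import *
go((.5,0,.2),21)"
```

```text
clock: 4.62
position: [0.5612, -0.2548, 0.034]
ee_rot: [0.001, 0.983, 0.183, 0.001]
contact_force: [-0.5, -0.1, -0.1]
width: 0.0516
gripper_force: 0.0
clock: 5.12
position: [0.5612, -0.2549, 0.034]
ee_rot: [0.0, 0.983, 0.182, 0.001]
contact_force: [0.6, 1.5, 7.5]
width: 0.0136
gripper_force: 107.6
pos [ 0.5612 -0.2549  0.034 ] yaw 21.0 rotz -0.0 q6 38.0 t 5.1167
shift after turn [ 0.0343 -0.2599 -0.166 ]
```

```bash
python3 -m handwheel '[{"translation":[0,0,-0.01],"angular":[0,0,0],"hand":1},{"translation":[0,0,-0.015],"angular":[0,0,0],"hand":1},{"translation":[0,0,-0.02],"angular":[0,0,0],"hand":1},{"translation":[0,0,-0.02],"angular":[0,0,0],"hand":1},{"translation":[0,0,-0.02],"angular":[0,0,0],"hand":1},{"translation":[0,0,-0.015],"angular":[0,0,0],"hand":1},{"translation":[0,0,0],"angular":[0,0,0],"hand":1},{"translation":[0,0,0],"angular":[0,0,0],"hand":1}]' 120
python3 -c "
from h import *
s=manip.get_state();print(s['moment'],s['contact_force'])
a=manip.get_image('scene');b=manip.get_image('wrist');np.save('w3p',[0]);
import pickle;pickle.dump(cam('wrist'),open('w3.pkl','wb'))
save('s3',np.vstack([cv2.resize(a[110:250,120:440],(800,350)),cv2.resize(b[250:480,160:500],(369,250)) @ np.eye(3) if 0 else np.hstack([cv2.resize(b[100:400,100:540],(366,250)),np.zeros((250,434,3),np.uint8)])]))
save('w3',b)
go((.5449,-.0646,.13),-50.9)"
```

```text
clock: 5.78
position: [0.5608, -0.2552, 0.133]
ee_rot: [0.001, 0.983, 0.182, 0.001]
contact_force: [-0.7, 0.7, -4.8]
width: 0.0139
gripper_force: 117.1
[ 0.14612851 -0.38124234  0.02446663] [-0.71177181  0.6815274  -4.83382167]
pos [ 0.5596 -0.2544  0.131 ] yaw 21.0 rotz 71.9 q6 38.0 t 5.8833
shift after turn [-0.1566 -0.1083  0.001 ]
```

View pics/s3.png

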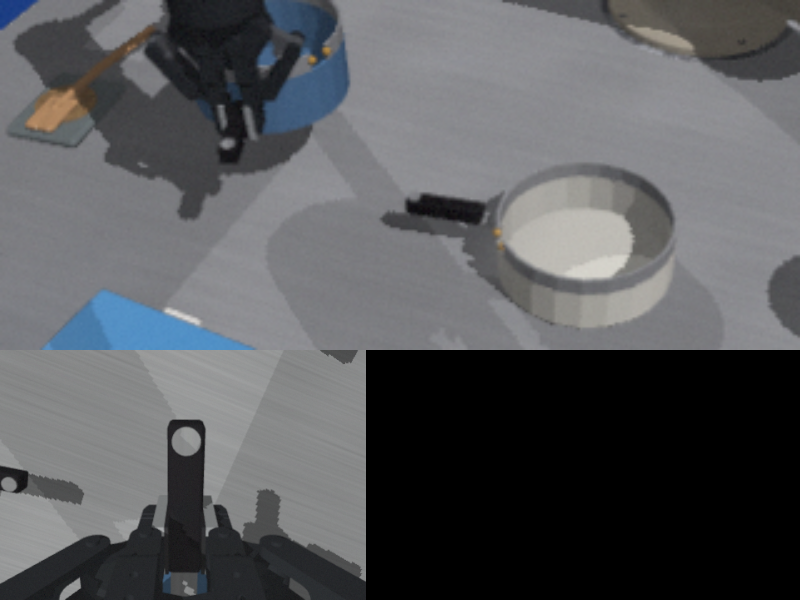

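The blue pan is lifted and the grip is centred in the fingers. Blue beads show at crop (313,60) and (327,50). White notch beads are at (498,232) and (500,247), to the left of its rim. I'll check tilt using the blue beads.

```bash
python3 - <<'E'
from h import *
C=cam("scene");im=cv2.imread("pics/s3.png")
for dz in(.097,.087): print(dz,proj(C,[(.477,-.2249,.067+dz),(.4594,-.2207,.067+dz)]).round(1))
print("seen",(120+313*.4,110+60*.4),(120+327*.4,110+50*.4))
print("white beads pred",proj(C,[(.528,-.028,.054),(.5138,-.0388,.054)]).round(1),"seen",(120+498*.4,110+232*.4),(120+500*.4,110+247*.4))
E
python3 -m handwheel '[{"translation":[0,0,0],"angular":[0,0,6.5],"hand":1},{"translation":[0,0,0],"angular":[0,0,6.5],"hand":1},{"translation":[0,0,0],"angular":[0,0,6.5],"hand":1},{"translation":[0,0,0],"angular":[0,0,6.5],"hand":1},{"translation":[0,0,0],"angular":[0,0,6.5],"hand":1},{"translation":[0,0,0],"angular":[0,0,6.5],"hand":1},{"translation":[0,0,0],"angular":[0,0,6.5],"hand":1},{"translation":[0,0,0],"angular":[0,0,6.5],"hand":1},{"translation":[0,0,0],"angular":[0,0,6.5],"hand":1},{"translation":[0,0,0],"angular":[0,0,6.5],"hand":1}]'
python3 -m handwheel '[{"translation":[0,0,0],"angular":[0,0,6.5],"hand":1},{"translation":[-0.018,-0.012,0],"angular":[0,0,0],"hand":1},{"translation":[-0.025,-0.018,0],"angular":[0,0,0],"hand":1},{"translation":[-0.025,-0.018,0],"angular":[0,0,0],"hand":1},{"translation":[-0.025,-0.018,0],"angular":[0,0,0],"hand":1},{"translation":[-0.025,-0.018,0],"angular":[0,0,0],"hand":1},{"translation":[-0.022,-0.014,0],"angular":[0,0,0],"hand":1},{"translation":[-0.016,-0.010,0],"angular":[0,0,0],"hand":1},{"translation":[0,0,0],"angular":[0,0,0],"hand":1},{"translation":[0,0,0],"angular":[0,0,0],"hand":1}]'
python3 -c "
from h import *
go((.5449,-.0646,.13),-50.9)
import pickle
pickle.dump(cam('wrist'),open('w4.pkl','wb'))
b=manip.get_image('wrist');save('w4',b);a=manip.get_image('scene');save('s4',a);t=manip.get_image('top');save('t4',t)
f=lambda i,w,h:cv2.resize(i,(w,h),interpolation=cv2.INTER_CUBIC)
save('m4',np.vstack([f(b[120:480,100:580],400,300) if 0 else np.hstack([f(b[120:480,100:580],400,300),f(a[130:280,240:440],400,300)]),np.hstack([f(t[230:350,290:450],400,300),np.zeros((300,400,3),np.uint8)])]))
"
```

```text
0.097 [[245.7 133.7]
 [251.2 129.9]]
0.087 [[246.3 137.5]
 [251.8 133.6]]
seen (245.2, 134.0) (250.8, 130.0)
white beads pred [[319.6 207.7]
 [317.6 202.4]] seen (319.20000000000005, 202.8) (320.0, 208.8)
clock: 6.72
position: [0.5595, -0.2547, 0.1304]
ee_rot: [0.0, 0.926, -0.377, -0.002]
contact_force: [-0.0, 1.1, -3.3]
width: 0.0135
gripper_force: 117.1
clock: 7.55
position: [0.5435, -0.0651, 0.131]
ee_rot: [0.001, 0.905, -0.425, -0.001]
contact_force: [0.6, -0.0, -3.6]
width: 0.0138
gripper_force: 117.4
pos [ 0.5435 -0.0651  0.131 ] yaw -50.3 rotz 0.6 q6 126.0 t 7.55
shift after turn [ 0.0005 -0.0014  0.001 ]
```

View pics/m4.png

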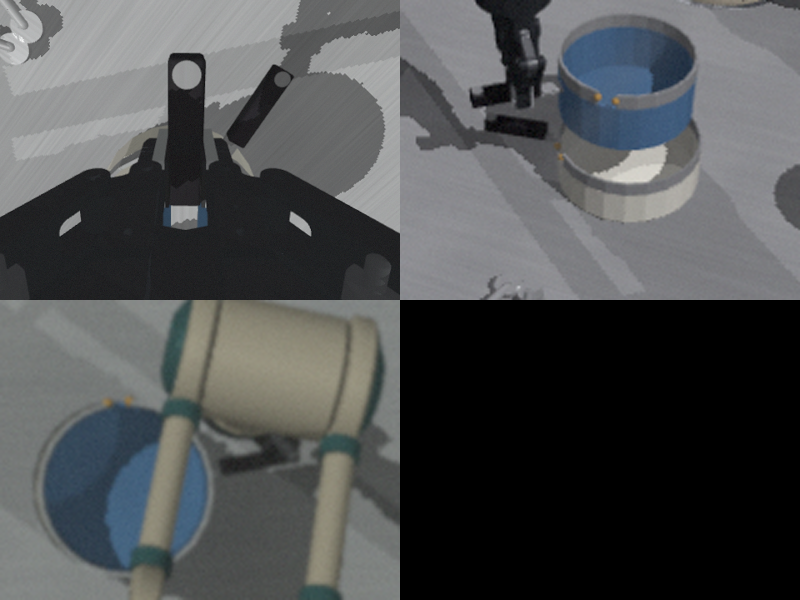

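Views show the blue pan level above the white one, with its handle counter-clockwise of the white handle. Top view: blue circle columns 304–375, rows 270–340. I'll estimate the offset of the axes.

Run:
```python
from h import *
T=cam("top");S=cam("scene");t=np.linspace(0,2*np.pi,200)
print("top blue",cast(T,((304+375.2)/2,(270+340.4)/2),.170).round(4),"white",cast(T,((303.2+373.2)/2,(271.2+340.3)/2),.06).round(4))
def ext(C,c,r,z):
    p=proj(C,np.c_[c[0]+r*np.cos(t),c[1]+r*np.sin(t),0*t+z]);return p.min(0).round(1),p.max(0).round(1)
s=manip.get_state()["position"];a=np.radians(-50.3);c=s[:2]-.118*np.array([np.cos(a),np.sin(a)]);print("blue by tcp",c.round(4))
print("scene blue",ext(S,c,.072,.170),"seen x 318.5..388.5 top 137.5; top cam",ext(T,c,.072,.17))
for w in((.4716,.0273),(.469,.0263)): print("white",ext(S,w,.08,.06),ext(T,w,.08,.06))
```

```text
top blue [[0.4712 0.0251 0.17  ]] white [[0.4695 0.0281 0.06  ]]
blue by tcp [0.4692 0.024 ]
scene blue (array([318.1, 134.8]), array([388., 177.])) seen x 318.5..388.5 top 137.5; top cam (array([305.5, 271.5]), array([375. , 341.4]))
white (array([316.4, 173.4]), array([388.6, 221.3])) (array([303.1, 269.4]), array([374. , 340.7]))
white (array([316.5, 172.7]), array([388.5, 220.4])) (array([303.6, 270.5]), array([374.5, 341.8]))
```

```bash
python3 -m handwheel '[{"translation":[-0.0017,-0.0027,0],"angular":[0,0,0],"hand":1},{"translation":[0,0,0.015],"angular":[0,0,0],"hand":1},{"translation":[0,0,0.012],"angular":[0,0,0],"hand":1},{"translation":[0,0,0.005],"angular":[0,0,0],"hand":1},{"translation":[0,0,0.005],"angular":[0,0,0],"hand":1},{"translation":[0,0,0.005],"angular":[0,0,0],"hand":1},{"translation":[0,0,0.005],"angular":[0,0,0],"hand":1},{"translation":[0,0,0],"angular":[0,0,0],"hand":1}]'
python3 -c "
from h import *
go((.5449,-.0646,.056),-50.9);s=manip.get_state();print(s['contact_force'],s['moment'])"
```

```text
clock: 8.37
position: [0.5452, -0.0629, 0.0845]
ee_rot: [0.0, 0.904, -0.427, -0.001]
contact_force: [-0.1, 0.7, -2.4]
width: 0.0138
gripper_force: 117.2
pos [ 0.5452 -0.0629  0.0845] yaw -50.5 rotz 0.4 q6 127.0 t 8.3667
shift after turn [0.0012 0.0013 0.0285]
[-0.12201077  0.65063824 -2.37039268] [-0.25468761 -0.2327372   0.01217634]
```

```bash
python3 -m handwheel '[{"translation":[0,0,0.007],"angular":[0,0,0],"hand":1},{"translation":[0,0,0.007],"angular":[0,0,0],"hand":1},{"translation":[0,0,0.007],"angular":[0,0,0],"hand":1},{"translation":[0,0,0.006],"angular":[0,0,0],"hand":1},{"translation":[0,0,0],"angular":[0,0,0],"hand":1}]'
python3 -c "
from h import *
go((.5449,-.0646,.056),-50.9);s=manip.get_state();print(s['contact_force'],s['moment'])
a=manip.get_image('scene');b=manip.get_image('wrist')
f=lambda i,w,h:cv2.resize(i,(w,h),interpolation=cv2.INTER_CUBIC)
save('m5',np.vstack([f(a[170:230,290:390],800,480)]))
"
```

```text
clock: 8.78
position: [0.5444, -0.0626, 0.0567]
ee_rot: [0.0, 0.904, -0.427, -0.001]
contact_force: [0.0, -0.0, -3.4]
width: 0.0135
gripper_force: 117.3
pos [ 0.5444 -0.0626  0.0567] yaw -50.5 rotz 0.4 q6 127.0 t 8.7833
shift after turn [0.0019 0.0009 0.0007]
[ 0.03612703 -0.03415955 -3.44421244] [-0.24517443 -0.17971123  0.03111689]
```

View pics/m5.png

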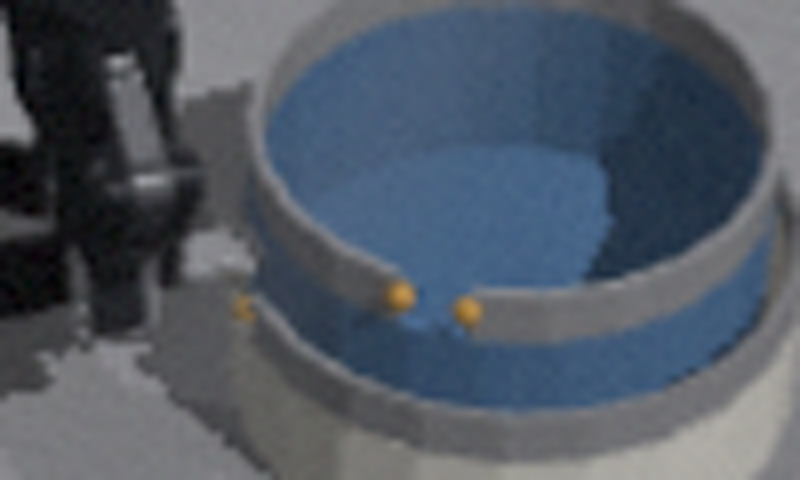

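The blue pan is inside the white one. One white bead is visible at (243,307), right under the stem region. I'll press on in small steps.

```bash
python3 -m handwheel '[{"translation":[0,0,0.003],"angular":[0,0,0],"hand":1},{"translation":[0,0,0.003],"angular":[0,0,0],"hand":1},{"translation":[0,0,0.002],"angular":[0,0,0],"hand":1}]'
python3 -m handwheel '[{"translation":[0,0,0.002],"angular":[0,0,0],"hand":1},{"translation":[0,0,0.002],"angular":[0,0,0],"hand":1}]'
python3 -m handwheel '[{"translation":[0,0,0.002],"angular":[0,0,0],"hand":1},{"translation":[0,0,0.001],"angular":[0,0,0],"hand":1}]'
```

```text
clock: 9.13
position: [0.5457, -0.0629, 0.0502]
ee_rot: [-0.0, 0.904, -0.427, 0.0]
contact_force: [0.5, 0.2, -3.4]
width: 0.0139
gripper_force: 117.3
clock: 9.3
position: [0.5461, -0.0629, 0.047]
ee_rot: [-0.0, 0.904, -0.427, 0.001]
contact_force: [-0.6, -0.2, 2.4]
width: 0.0138
gripper_force: 118.2
clock: 9.47
position: [0.5458, -0.063, 0.0432]
ee_rot: [0.0, 0.904, -0.426, 0.0]
contact_force: [0.2, -0.6, -2.1]
width: 0.0133
gripper_force: 117.7
```

```bash
python3 -m handwheel '[{"translation":[0,0,0.002],"angular":[0,0,0],"hand":1},{"translation":[0,0,0.001],"angular":[0,0,0],"hand":1}]'
python3 -m handwheel '[{"translation":[0,0,0.001],"angular":[0,0,0],"hand":1},{"translation":[0,0,0.001],"angular":[0,0,0],"hand":1}]'
python3 -m handwheel '[{"translation":[0,0,0.001],"angular":[0,0,0],"hand":1},{"translation":[0,0,0],"angular":[0,0,0],"hand":1}]'
python3 -c "
from h import *
s=manip.get_state();print(s['contact_force'],s['moment'])"
```

```text
clock: 9.63
position: [0.5454, -0.0627, 0.0397]
ee_rot: [-0.0, 0.904, -0.427, -0.0]
contact_force: [0.2, 0.8, -3.9]
width: 0.0134
gripper_force: 117.3
clock: 9.8
position: [0.5455, -0.0629, 0.0382]
ee_rot: [0.0, 0.904, -0.427, -0.0]
contact_force: [-0.3, -1.4, 3.1]
width: 0.0137
gripper_force: 118.3
clock: 9.97
position: [0.5457, -0.063, 0.0381]
ee_rot: [-0.0, 0.904, -0.427, 0.0]
contact_force: [-1.2, -0.9, 4.3]
width: 0.0136
gripper_force: 118.6
[-1.21604374 -0.88734449  4.30816568] [-0.08293831  0.27951942  0.02748935]
```

```bash
python3 -m handwheel '[{"translation":[0,0,-0.001],"angular":[0,0,0],"hand":0.6},{"translation":[0,0,0],"angular":[0,0,0],"hand":0.6},{"translation":[0,0,0],"angular":[0,0,0],"hand":0.6},{"translation":[0,0,0],"angular":[0,0,0],"hand":0.6}]'
python3 -m handwheel '[{"translation":[0,0,-0.01],"angular":[0,0,0],"hand":0.6},{"translation":[0,0,-0.03],"angular":[0,0,0],"hand":0.6},{"translation":[0,0,-0.04],"angular":[0,0,0],"hand":0.6},{"translation":[0,0,-0.04],"angular":[0,0,0],"hand":0.6},{"translation":[0,0,-0.04],"angular":[0,0,0],"hand":0.6},{"translation":[0,0,-0.02],"angular":[0,0,0],"hand":0},{"translation":[0,0,0],"angular":[0,0,0],"hand":0},{"translation":[0,0,0],"angular":[0,0,0],"hand":0}]'
python3 -c "
from h import *
import pickle
C=cam('wrist');pickle.dump(C,open('w6.pkl','wb'));b=manip.get_image('wrist');save('w6',b);a=manip.get_image('scene');save('s6',a)
f=lambda i,w,h:cv2.resize(i,(w,h),interpolation=cv2.INTER_CUBIC)
save('m6',np.hstack([f(b,560,420),np.vstack([f(a[170:240,290:400],240,153),np.zeros((267,240,3),np.uint8)])]))
print(beads(b,C,.071,(.470,.027),.03));print(beads(a,cam('scene'),.071,(.470,.027),.03))
go((.5752,.3336,.2),9.2)
"
```

```text
clock: 10.3
position: [0.5456, -0.0628, 0.0383]
ee_rot: [-0.0, 0.904, -0.427, -0.0]
contact_force: [-0.1, 0.5, 0.3]
width: 0.0343
gripper_force: 0.0
clock: 10.97
position: [0.5462, -0.0629, 0.2204]
ee_rot: [-0.0, 0.904, -0.427, 0.002]
contact_force: [0.3, 0.5, -0.3]
width: 0.0689
gripper_force: 0.0
[(np.float64(0.5314), np.float64(-0.0324), 47, np.float64(312.5), np.float64(254.2)), (np.float64(0.5182), np.float64(-0.0429), 41, np.float64(331.6), np.float64(254.6)), (np.float64(0.5454), np.float64(0.0236), 32, np.float64(261.8), np.float64(289.8)), (np.float64(0.5435), np.float64(0.0412), 50, np.float64(251.9), np.float64(304.6))]
[(np.float64(0.5309), np.float64(-0.0302), 2, np.float64(318.0), np.float64(202.5)), (np.float64(0.5468), np.float64(-0.0188), 2, np.float64(320.0), np.float64(208.5)), (np.float64(0.545), np.float64(0.0237), 8, np.float64(338.9), np.float64(213.1)), (np.float64(0.5433), np.float64(0.043), 7, np.float64(347.7), np.float64(215.0))]
pos [ 0.5446 -0.0626  0.2175] yaw -50.5 rotz -59.7 q6 127.0 t 11.0667
shift after turn [ 0.0935 -0.3862  0.0175]
```

View pics/m6.png

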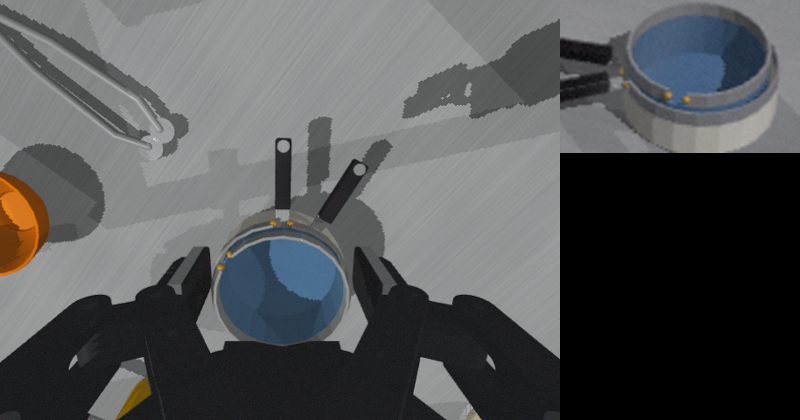

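Blue is seated in the white notch, its stem lying between the white beads at (273,223) and (290,223). Blue's own beads, at (229,254) and (220,267), put its notch at about 5° world direction. Now for the yellow pan.

```bash
python3 -m handwheel '[{"translation":[0,0,0],"angular":[0,0,-6.7],"hand":0},{"translation":[0,0,0],"angular":[0,0,-6.7],"hand":0},{"translation":[0,0,0],"angular":[0,0,-6.7],"hand":0},{"translation":[0,0,0],"angular":[0,0,-6.7],"hand":0},{"translation":[0,0,0],"angular":[0,0,-6.7],"hand":0},{"translation":[0,0,0],"angular":[0,0,-6.7],"hand":0},{"translation":[0,0,0],"angular":[0,0,-6.7],"hand":0},{"translation":[0,0,0],"angular":[0,0,-6.7],"hand":0},{"translation":[0,0,0],"angular":[0,0,-6.1],"hand":0}]'
python3 -m handwheel '[{"translation":[0.0094,-0.0386,0],"angular":[0,0,0],"hand":0},{"translation":[0.0094,-0.0386,0],"angular":[0,0,0],"hand":0},{"translation":[0.0094,-0.0386,0],"angular":[0,0,0],"hand":0},{"translation":[0.0094,-0.0386,0],"angular":[0,0,0],"hand":0},{"translation":[0.0094,-0.0386,0],"angular":[0,0,0],"hand":0},{"translation":[0.0094,-0.0386,0],"angular":[0,0,0],"hand":0},{"translation":[0.0094,-0.0386,0],"angular":[0,0,0],"hand":0},{"translation":[0.0094,-0.0386,0],"angular":[0,0,0],"hand":0},{"translation":[0.0094,-0.0386,0],"angular":[0,0,0],"hand":0},{"translation":[0.0094,-0.0386,0],"angular":[0,0,0],"hand":0}]'
python3 -m handwheel '[{"translation":[0,0,0],"angular":[0,0,0],"hand":0},{"translation":[0,0,0],"angular":[0,0,0],"hand":0}]'
python3 -c "
from h import *
import pickle
C=cam('wrist');pickle.dump(C,open('w7.pkl','wb'));b=manip.get_image('wrist');save('w7',b)
# black grip mask above the fingers
m=(b.max(2)<50).astype(np.uint8);n,l,s,c=cv2.connectedComponentsWithStats(m)
for i in range(1,n):
    if s[i,4]>300: print(s[i],c[i].round(1))
go((.5752,.3336,.2),9.2)
"
```

```text
clock: 11.82
position: [0.5443, -0.0626, 0.2161]
ee_rot: [-0.001, 0.997, 0.083, -0.002]
contact_force: [0.3, 0.3, 0.5]
width: 0.0855
gripper_force: 0.0
clock: 12.65
position: [0.5754, 0.3348, 0.2159]
ee_rot: [0.001, 0.997, 0.08, -0.002]
contact_force: [-0.0, -0.2, -0.4]
width: 0.0851
gripper_force: 0.0
clock: 12.82
position: [0.5753, 0.335, 0.2153]
ee_rot: [0.001, 0.997, 0.082, -0.002]
contact_force: [-0.0, -1.0, -0.3]
width: 0.0857
gripper_force: 0.0
[ 312  168   19   84 1254] [321.4 214.3]
[    0   284   640   196 79491] [288.  406.7]
pos [0.5754 0.3334 0.2158] yaw 9.3 rotz 0.1 q6 105.0 t 12.8667
shift after turn [-0.0002 -0.0003  0.0158]
```

View pics/w7.png

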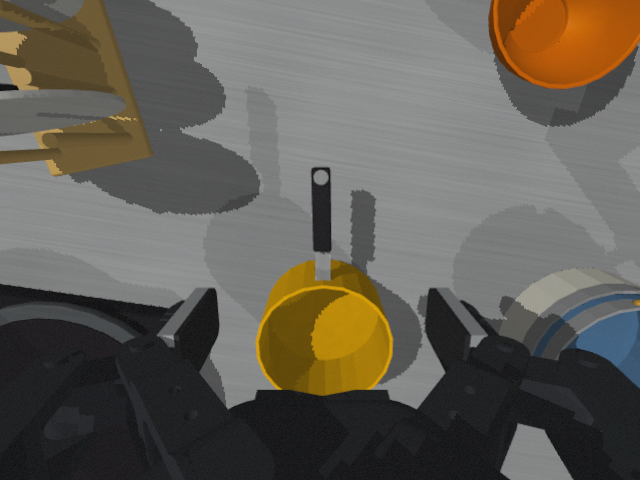

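Yellow grip runs from (320.5,167) to (322,251), rim centred near (324,340). The handle lines up with the tool.

```bash
python3 -c "
from h import *
import pickle
C=pickle.load(open('w7.pkl','rb'))
g=cast(C,[(320.5,167.5),(322,251.5)],.071)[:,:2];a=ang(g[0]-g[1]);print(a,np.hypot(*(g[0]-g[1])))
P=cast(C,[(257,342),(393,342),(324,286),(276,305),(372,305)],.072);print(circ(P))
u=np.array([np.cos(np.radians(a)),np.sin(np.radians(a))]);t=g[1]+.022*u;print(t)
go((*t,.045),a)"
```

```text
10.5 0.07197440694376069
(array([0.45063897, 0.31131919]), np.float64(0.06380818626248605))
[0.56721473 0.33374546]
pos [0.5754 0.3334 0.2158] yaw 9.3 rotz -1.2 q6 105.0 t 12.8667
shift after turn [-0.008  -0.0019  0.1708]
```

```bash
python3 -m handwheel '[{"translation":[-0.008,-0.002,0],"angular":[0,0,-1.2],"hand":0},{"translation":[0,0,0.04],"angular":[0,0,0],"hand":0},{"translation":[0,0,0.04],"angular":[0,0,0],"hand":0},{"translation":[0,0,0.035],"angular":[0,0,0],"hand":0},{"translation":[0,0,0.03],"angular":[0,0,0],"hand":0},{"translation":[0,0,0.015],"angular":[0,0,0],"hand":0},{"translation":[0,0,0.010],"angular":[0,0,0],"hand":0},{"translation":[0,0,0],"angular":[0,0,0],"hand":0.5},{"translation":[0,0,0],"angular":[0,0,0],"hand":1},{"translation":[0,0,0],"angular":[0,0,0],"hand":1}]' 120
python3 -m handwheel '[{"translation":[0,0,0],"angular":[0,0,0],"hand":1},{"translation":[0,0,0],"angular":[0,0,0],"hand":1},{"translation":[0,0,0],"angular":[0,0,0],"hand":1},{"translation":[0,0,0],"angular":[0,0,0],"hand":1},{"translation":[0,0,0],"angular":[0,0,0],"hand":1},{"translation":[0,0,0],"angular":[0,0,0],"hand":1}]' 120
python3 -m handwheel '[{"translation":[0,0,-0.01],"angular":[0,0,0],"hand":1},{"translation":[0,0,-0.015],"angular":[0,0,0],"hand":1},{"translation":[0,0,-0.02],"angular":[0,0,0],"hand":1},{"translation":[0,0,-0.025],"angular":[0,0,0],"hand":1},{"translation":[0,0,-0.025],"angular":[0,0,0],"hand":1},{"translation":[0,0,-0.015],"angular":[0,0,0],"hand":1},{"translation":[0,0,0],"angular":[0,0,0],"hand":1},{"translation":[0,0,0],"angular":[0,0,0],"hand":1}]'
python3 -c "
from h import *
go((.5906,.0366,.155),4.7)"
```

```text
clock: 13.7
position: [0.5696, 0.3339, 0.0501]
ee_rot: [-0.001, 0.996, 0.09, 0.001]
contact_force: [0.7, 0.2, 0.9]
width: 0.0519
gripper_force: 0.0
clock: 14.2
position: [0.5694, 0.3343, 0.0496]
ee_rot: [-0.0, 0.996, 0.091, 0.001]
contact_force: [1.5, -0.9, 6.0]
width: 0.0136
gripper_force: 117.4
clock: 14.87
position: [0.5684, 0.3341, 0.1586]
ee_rot: [-0.0, 0.996, 0.091, 0.0]
contact_force: [0.2, -0.1, -3.2]
width: 0.0136
gripper_force: 117.4
pos [0.5684 0.3341 0.1586] yaw 10.4 rotz 5.7 q6 104.0 t 14.8667
shift after turn [-0.0022  0.2983  0.0036]
```

```bash
python3 -m handwheel '[{"translation":[0,0,0],"angular":[0,0,5.7],"hand":1},{"translation":[0,0.02,0],"angular":[0,0,0],"hand":1},{"translation":[0,0.035,0],"angular":[0,0,0],"hand":1},{"translation":[0,0.04,0],"angular":[0,0,0],"hand":1},{"translation":[0,0.04,0],"angular":[0,0,0],"hand":1},{"translation":[0,0.04,0],"angular":[0,0,0],"hand":1},{"translation":[0,0.04,0],"angular":[0,0,0],"hand":1},{"translation":[0,0.035,0],"angular":[0,0,0],"hand":1},{"translation":[0,0.03,0],"angular":[0,0,0],"hand":1},{"translation":[-0.002,0.018,0],"angular":[0,0,0],"hand":1}]'
python3 -m handwheel '[{"translation":[0,0,0],"angular":[0,0,0],"hand":1},{"translation":[0,0,0],"angular":[0,0,0],"hand":1}]'
python3 -c "
from h import *
go((.5911,.0368,.155),4.7)
S=cam('scene');T=cam('top');a=manip.get_image('scene');t=manip.get_image('top');save('s8',a);save('t8',t)
for n,im in(('scene',a),('top',t)):
    m=cv2.inRange(cv2.cvtColor(im,cv2.COLOR_RGB2HSV),(18,150,60),(32,255,255))
    k,l,s,c=cv2.connectedComponentsWithStats(m);i=1+s[1:,4].argmax();print(n,s[i])
    C=cam(n);p=manip.get_state()['position'];w=np.linspace(0,6.28,200)
    A=p[:2]-.1195*np.array([np.cos(np.radians(4.7)),np.sin(np.radians(4.7))])
    for z in (0,.072):
        q=proj(C,np.c_[A[0]+.064*np.cos(w),A[1]+.064*np.sin(w),0*w+p[2]-.0496+z]);print(A.round(4),z,q.min(0).round(1),q.max(0).round(1))
print(beads(a,S,.071,(.472,.027),.03))
"
```

```text
clock: 15.7
position: [0.5898, 0.0333, 0.1559]
ee_rot: [0.001, 0.999, 0.04, -0.002]
contact_force: [0.3, 0.0, -2.1]
width: 0.0136
gripper_force: 117.6
clock: 15.87
position: [0.5895, 0.0359, 0.1562]
ee_rot: [-0.001, 0.999, 0.04, -0.002]
contact_force: [0.5, 1.1, -2.5]
width: 0.0135
gripper_force: 117.7
pos [0.5895 0.0359 0.1562] yaw 4.6 rotz -0.1 q6 82.0 t 15.8667
shift after turn [ 0.0017 -0.0008  0.0012]
scene [ 347  136   39   63 1217]
[0.4708 0.0277] 0 [323.7 161.2] [383.3 199.2]
[0.4708 0.0277] 0.072 [323.3 134.1] [386.  171.6]
top [ 308  274   48   62 2449]
[0.4708 0.0277] 0 [309.  275.9] [367.7 335. ]
[0.4708 0.0277] 0.072 [307.3 274.3] [369.5 337. ]
[(np.float64(0.3913), np.float64(0.0026), 88, np.float64(354.7), np.float64(168.7)), (np.float64(0.4284), np.float64(-0.0257), 41, np.float64(337.5), np.float64(175.1)), (np.float64(0.4638), np.float64(-0.0431), 2, np.float64(324.5), np.float64(182.5)), (np.float64(0.5307), np.float64(-0.0311), 3, np.float64(317.7), np.float64(202.3)), (np.float64(0.5453), np.float64(-0.0194), 3, np.float64(320.0), np.float64(208.0)), (np.float64(0.545), np.float64(0.0237), 8, np.float64(338.9), np.float64(213.1)), (np.float64(0.5435), np.float64(0.0426), 8, np.float64(347.5), np.float64(215.0))]
```

Prediction of the held pan matches both views, so I'm lowering.

```bash
python3 -m handwheel '[{"translation":[0.0015,-0.0005,0.01],"angular":[0,0,0],"hand":1},{"translation":[0,0,0.013],"angular":[0,0,0],"hand":1},{"translation":[0,0,0.005],"angular":[0,0,0],"hand":1},{"translation":[0,0,0.004],"angular":[0,0,0],"hand":1},{"translation":[0,0,0.004],"angular":[0,0,0],"hand":1},{"translation":[0,0,0.004],"angular":[0,0,0],"hand":1},{"translation":[0,0,0],"angular":[0,0,0],"hand":1}]'
python3 -c "
from h import *
go((.5911,.0368,.074),4.7);s=manip.get_state();print(s['contact_force'],s['moment'])"
```

```text
clock: 16.55
position: [0.592, 0.0376, 0.1176]
ee_rot: [-0.0, 0.999, 0.041, -0.0]
contact_force: [0.0, 0.6, -2.9]
width: 0.0132
gripper_force: 117.6
pos [0.592  0.0376 0.1176] yaw 4.7 rotz -0.0 q6 82.0 t 16.55
shift after turn [-0.0009  0.0008  0.0436]
[ 2.72357709e-03  6.34337046e-01 -2.91670420e+00] [-0.03213873 -0.24206821 -0.03617029]
```

```bash
python3 -m handwheel '[{"translation":[-0.0005,0.0005,0.007],"angular":[0,0,0],"hand":1},{"translation":[0,0,0.008],"angular":[0,0,0],"hand":1},{"translation":[0,0,0.008],"angular":[0,0,0],"hand":1},{"translation":[0,0,0.008],"angular":[0,0,0],"hand":1},{"translation":[0,0,0.007],"angular":[0,0,0],"hand":1},{"translation":[0,0,0.004],"angular":[0,0,0],"hand":1},{"translation":[0,0,0],"angular":[0,0,0],"hand":1}]'
python3 -c "
from h import *
go((.5911,.0368,.074),4.7);s=manip.get_state();print(s['contact_force'],s['moment'])
a=manip.get_image('scene')
save('m9',cv2.resize(a[165:235,300:400],(800,560),interpolation=cv2.INTER_CUBIC))"
```

```text
clock: 17.13
position: [0.591, 0.0368, 0.0748]
ee_rot: [-0.0, 0.999, 0.041, -0.001]
contact_force: [-0.3, 0.6, -3.4]
width: 0.0135
gripper_force: 117.7
pos [0.591  0.0368 0.0748] yaw 4.7 rotz -0.0 q6 82.0 t 17.1333
shift after turn [0.0001 0.0001 0.0008]
[-0.30219164  0.6438056  -3.35352572] [ 0.02983249 -0.23261837 -0.0235177 ]
```

View pics/m9.png

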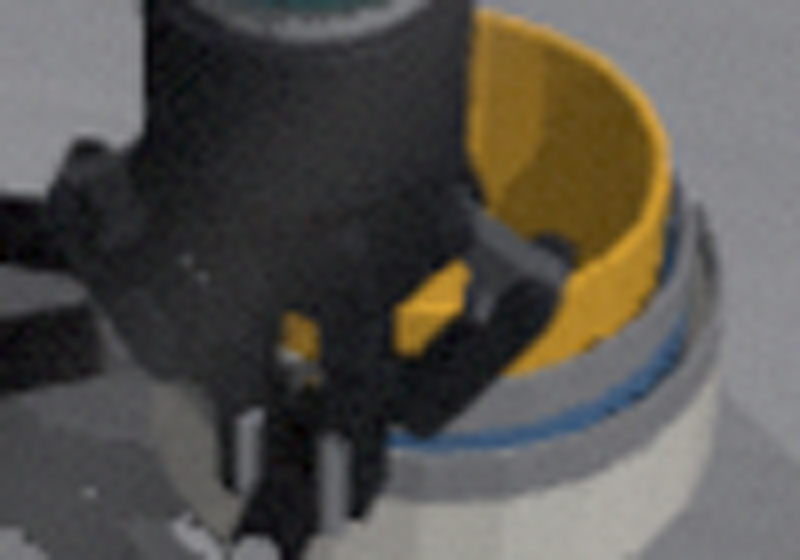

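The yellow pan is inside the blue collar with no contact force; beads are hidden behind the fingers near (300,370). Pressing on.

```bash
python3 -m handwheel '[{"translation":[0,0,0.003],"angular":[0,0,0],"hand":1},{"translation":[0,0,0.003],"angular":[0,0,0],"hand":1}]'
python3 -m handwheel '[{"translation":[0,0,0.002],"angular":[0,0,0],"hand":1},{"translation":[0,0,0.001],"angular":[0,0,0],"hand":1}]'
python3 -m handwheel '[{"translation":[0,0,0.001],"angular":[0,0,0],"hand":1}]'
python3 -m handwheel '[{"translation":[0,0,0.002],"angular":[0,0,0],"hand":1}]'
python3 -m handwheel '[{"translation":[0,0,0.002],"angular":[0,0,0],"hand":1}]'
```

```text
clock: 17.35
position: [0.5925, 0.0368, 0.0707]
ee_rot: [0.0, 0.999, 0.041, 0.001]
contact_force: [0.7, -0.1, -2.4]
width: 0.0133
gripper_force: 117.7
clock: 17.52
position: [0.5922, 0.0363, 0.0678]
ee_rot: [0.001, 0.999, 0.041, 0.0]
contact_force: [-1.7, -1.6, 3.4]
width: 0.013
gripper_force: 118.4
clock: 17.6
position: [0.5924, 0.0365, 0.0672]
ee_rot: [0.0, 0.999, 0.041, 0.001]
contact_force: [-0.6, -1.1, 4.3]
width: 0.0133
gripper_force: 118.6
clock: 17.68
position: [0.5926, 0.0367, 0.0653]
ee_rot: [0.0, 0.999, 0.041, 0.001]
contact_force: [1.0, -1.1, -0.3]
width: 0.0136
gripper_force: 118.3
clock: 17.77
position: [0.5924, 0.0368, 0.0625]
ee_rot: [0.0, 0.999, 0.041, 0.001]
contact_force: [0.7, -0.4, -3.6]
width: 0.0135
gripper_force: 117.7
```

Snapped past the beads. I'll seat it fully, then release.

```bash
python3 -m handwheel '[{"translation":[0,0,0.002],"angular":[0,0,0],"hand":1},{"translation":[0,0,0.001],"angular":[0,0,0],"hand":1},{"translation":[0,0,0.001],"angular":[0,0,0],"hand":1}]'
python3 -m handwheel '[{"translation":[0,0,0.001],"angular":[0,0,0],"hand":1},{"translation":[0,0,0.001],"angular":[0,0,0],"hand":1}]'
```

```text
clock: 18.02
position: [0.5915, 0.0371, 0.0578]
ee_rot: [-0.0, 0.999, 0.041, -0.0]
contact_force: [-0.5, 1.2, 2.3]
width: 0.0128
gripper_force: 118.4
clock: 18.18
position: [0.5922, 0.0371, 0.057]
ee_rot: [-0.0, 0.999, 0.041, 0.0]
contact_force: [-1.0, 0.4, 10.0]
width: 0.0137
gripper_force: 119.3
```

```bash
python3 -m handwheel '[{"translation":[0,0,-0.001],"angular":[0,0,0],"hand":0.6},{"translation":[0,0,0],"angular":[0,0,0],"hand":0.6},{"translation":[0,0,0],"angular":[0,0,0],"hand":0.6},{"translation":[0,0,0],"angular":[0,0,0],"hand":0.6}]'
python3 -m handwheel '[{"translation":[0,0,-0.01],"angular":[0,0,0],"hand":0.6},{"translation":[0,0,-0.03],"angular":[0,0,0],"hand":0.6},{"translation":[0,0,-0.04],"angular":[0,0,0],"hand":0.6},{"translation":[0,0,-0.04],"angular":[0,0,0],"hand":0.6},{"translation":[0,0,-0.03],"angular":[0,0,0],"hand":0.6},{"translation":[0,0,0],"angular":[0,0,0],"hand":0.6},{"translation":[0,0,0],"angular":[0,0,0],"hand":0.6},{"translation":[0,0,0],"angular":[0,0,0],"hand":0.6}]'
python3 -c "
from h import *
b=manip.get_image('wrist');a=manip.get_image('scene')
f=lambda i,w,h:cv2.resize(i,(w,h),interpolation=cv2.INTER_CUBIC)
save('m10',np.vstack([f(a[165:240,280:400],800,500)]))
print(beads(a,cam('scene'),.071,(.472,.027),.03))"
```

```text
clock: 18.52
position: [0.5917, 0.0368, 0.0572]
ee_rot: [-0.0, 0.999, 0.041, -0.0]
contact_force: [1.0, -0.6, 0.2]
width: 0.0344
gripper_force: 0.0
clock: 19.18
position: [0.5912, 0.0369, 0.2072]
ee_rot: [-0.0, 0.999, 0.041, -0.0]
contact_force: [-0.5, -0.2, -0.1]
width: 0.0341
gripper_force: 0.0
[(np.float64(0.5307), np.float64(-0.0311), 3, np.float64(317.7), np.float64(202.3)), (np.float64(0.5453), np.float64(-0.0194), 3, np.float64(320.0), np.float64(208.0))]
```

View pics/m10.png

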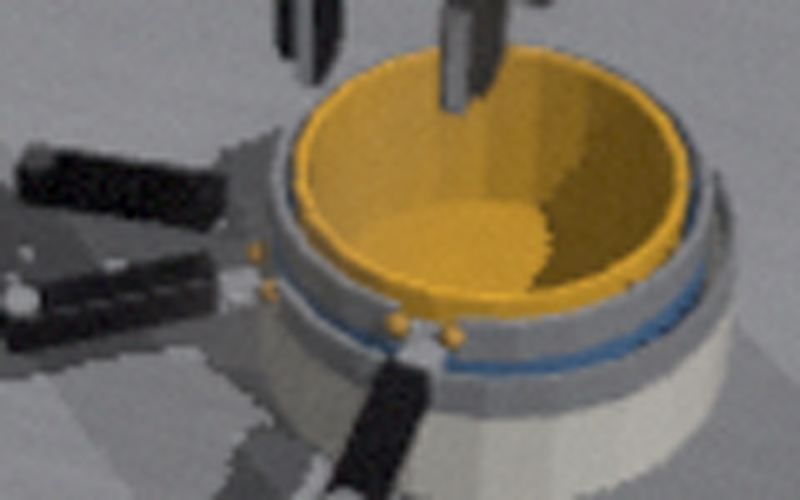

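Both stems lie under their bead pairs, (398,325)/(453,337) and (257,252)/(270,290). The nest stands level with the handles fanned, so I'm handing in.

```bash
python3 -c "
from rig import manip
print(manip.sign_off())"
```

```text
the job is handed in; nothing more can be done
None
```

The three pans are nested with both handles clicked in under their beads, and I handed the job in at about 19 s; the hand-in returned no verdict, and nothing came near the bowl, box or tongs.

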